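Seat the sensor head and back off its dust cap

ROBOT

A 6-joint arm with a two-finger parallel gripper is mounted at the origin on the work surface. World frame = base frame: x ahead of the robot, y to its left, z up, the work surface at z = 0. Lengths are in mm, angles in degrees, forces in N, time in s.
With the tool pointing down it reaches from about 300 to 850 mm from the base axis. Payload 4.2 kg.
Tool frame: the origin (TCP) lies on the centre line of the jaws, within the pads' length; the fingertips stand 14 mm ahead of it and the grasp point (between the pads) lies 5 mm behind it (env.finger_overhang is the z of the fingertips in the tool frame, in mm); z points along the fingers, y is the line along which they close (so a half turn about z gives the same grasp; the last joint's range is limited). The gripper opens to 91 mm and grips with 3 to 60 N. Pads are 32 mm wide; open, the fingers measure 118 mm over their backs; the gripper's body (76 mm by 178 mm) begins 60 mm behind the grasp point.
Start: joints at [70.646, 18.312, 89.639, -0, 72.044, -1.146], TCP at [179.677, 546.222, 227.976] pointing down, gripper open.
Joint ranges: [-177.97, 177.97], [-48.28, 115.42], [12.27, 149.76], [-77.06, 257.06], [2.81, 150.46], [-146.56, 146.56]. Speed limits (degrees/s): [147.25, 147.25, 180, 180, 180, 180].

INTERFACE

Orientations are given as [roll, pitch, yaw] about the fixed x, y, z axes, in that order (R = Rz(yaw) Ry(pitch) Rx(roll)).
In Python, from workcell import sensors, viewer, env gives the robot as it stands. The module is installed in compiled form; this text tells all that it offers.
- The arm moves only by the tool step_arm, never from a script. Its argument "plan" is one flat list of numbers, 6 for each row, row after row: the shift along the tool's x, y, z in cm, then the turn, a rotation vector about the tool's x, y, z in rad. In form: [x, y, z, wx, wy, wz, x, y, z, wx, wy, wz, ...]. A call has 1 to 5 rows; each row shifts and turns the commanded pose from where the row before left it, along the tool's axes as they then stand; what a row does not reach is not made up. A row lasts 1/12 s, in which the tool goes at most 41.7 mm and 7.16 degrees, less where a joint would pass 70% of its speed; a pose out of reach is approached as far as the arm can. A call is refused whole if a number of a shift passes 4.17 or a number of a turn 0.125, either way. A call with a gripper value outside its range is refused whole. "hand" is the finger opening in cm, from 0 to 9.12, set as the call begins (left out, the last holds). The fingers move at their own pace and stop on an object; "newtons" is the grip in N (left out, the last holds). Time passes only in rows, so rows that do not move let the fingers close. It gives the time, the measured TCP pose, the force, the opening and the grip force at its end, in the units of the state.
- sensors.state(): the state, without advancing time (a new reading comes with each control period).
- viewer.grab_frame(name): name is "side" or "top"; returns a dict with "img" (384x512x3 uint8, red, green, blue), "fx", "fy", "cx", "cy" (pixels), "k1" (the pictures are not rectified: a ray, as slopes to the right and down, at radius r is drawn at 1 + k1 r^2 times it, then the intrinsics apply), "position" and "attitude" of the camera in the world. Camera axes: x right, y down, z forward; pixel columns grow to the right and rows downward; lengths in mm; the calibration is good to about 2 mm. A picture is of the moment at which its call begins. There is no depth.
- env.job_done(): hands the job in; it is judged then, once.
Trained networks look in a picture, given as the dict that the camera call returned (one of the last four; its "shot" number tells which), for a name from the list of things; names that differ only in an ending like _2 or _b are one class to them, and where a whole thing is asked for, a point or a joint stands for the part that bears it (a point fixed in the world has none). Each returns a list of dicts, best first, with "score" (0 to 1); they miss things now and then, are a little off and sometimes report something else, mostly with a low value. They report only what shows in the picture. A call takes as long as a camera call. They do not tell look-alikes from the thing itself.
- viewer.boxes_of(name, picture): "location" ([column, row] in pixels, amid what is visible of it).
- viewer.pinpoint(name, picture): "location" ([column, row] in pixels: a listed point, or the origin of a listed thing).
The state is a dict: "time_s": time; "qpos": joint angles; "qvel": joint speeds; "effort": joint torques, N m; "ee_pos": TCP position; "ee_rot": TCP orientation; "force": force on the tool from outside, world axes, zero at the start; "torque": the same for the moment, N m; "gripper_width": finger opening in mm; "gripper_force": force on a finger pad.
Only numpy, scipy, OpenCV 4.12 (cv2) and the standard library are available. Lean on these libraries where they do the work, as an engineer would, in place of code of your own. Each camera call takes 0.05 s, during which the arm holds its last target. There are 200 camera calls.

TASK

Pick up the square power-sensor head that stands on the optical table with its dust cap on and press it fully home in the square pocket of the bolted-down mounting block, connector in the slot, until its face is flush with the block. With the block bracing it, unscrew the tight cap anticlockwise until the threads let go, then raise the cap straight up only about a centimetre clear of the threaded snout and finish still holding it there, level and over the opening, with nothing else carrying it. Leave the other parts on the table where they are.

Things in the scene. Friction and masses are not known exactly. Their poses are not given: they have to be found in the camera images.
- head_mid (a point): Power-sensor head, loose, 0.27 to 0.43 kg: aluminium housing 60 x 60 mm, 22 mm high, standing on its square back; the black screw cap covers the snout on its upper face. Point: centre of the housing, 11 mm above its underside. z up; x points to the steel connector, a stub 10 mm thick standing out 31 mm from the +x side, its axis 11 mm above the underside.
- snout_top (a point): Centre of the top of the head's round threaded snout (hidden in the cap at the start): 44 mm above the head's underside, snout 44 mm in diameter, 53 mm over its threads, rising 22 mm from the housing. Axes as the head's.
- cap_mid (a point): Screw cap of the head: black, ribbed, round, 59 mm in diameter, 26 mm high, 80 g, open below. Point: on its axis, half-way up, 13 mm below its top. Axes parallel to the head's while tight. Tight, its rim is 24 mm above the head's underside, leaving 2 mm over the housing; its top is 50 mm above the underside. Gripped across its sides it carries the whole head.
- cap_rim (a point): Centre of the cap's open lower rim, 13 mm below its middle. Right-hand thread, tight at the start: about 0.5 N m anticlockwise (from above) breaks it loose, a light grip slips; after 30 degrees it turns easily. It rises 2.5 mm per radian and lets go about 115 degrees from tight; 120 to 155 is safely free. Until then lifting it lifts the head. The rim clears the snout 20 mm above tight.
- pocket_floor (a point): Mounting block, fixed: aluminium, 110 x 110 mm, 30 mm high, with a square pocket 62.5 mm wide, 22 mm deep, its mouth chamfered 3 mm. Point: centre of the pocket's floor, 8 mm above the table; z up, pocket sides along x and y. The +x wall has a slot for the connector, so the head goes in only with its x along this x. Seated, it rests on the floor and cannot turn.
- slot (a point): The slot for the head's connector in the +x wall of the mounting block: 15 mm wide, open at the top, as deep as the pocket. Point: in the middle of the slot, at the height of the block's top, 43 mm along +x from the pocket's centre.
- cage_cube: Bystander: dark 40 mm cube with round glass windows, standing loose. Origin under its centre.
- lens_tube: Bystander: black upright lens tube, 31 mm in diameter, 42 mm high. Origin under its centre.
- small_cap: Bystander: small smooth black lens cap, 36 mm in diameter, 14 mm high, flat on the table. Origin under its centre.
- pedestal_post: Bystander: steel post, 25 mm in diameter, 60 mm high, upright. Origin under its centre.
- mirror_mount: Bystander: black mirror mount on a foot, 75 x 50 mm, 70 mm high. Origin under its post.
- clamp_fork: Bystander: flat steel clamping fork, 65 x 40 x 8 mm. Origin under its middle.
- ball_driver: Bystander: screwdriver lying flat, 170 mm long, black handle. Origin at its middle.
Things that resemble listed ones, but are neither listed nor needed, are in the scene too. Leave any blue or purple look-alike of the part that bears cap_mid alone.

How it is judged:
By the outcome, as a careful person would: the job done as asked, in the order asked, and still so for the second after the job is handed in, while the arm keeps its last pose, push and grip.
It also fails if it takes over 67 s, if anything falls off the work surface, if the arm or the gripper's body presses on something with over 40 N, if the wrist force passes 120 N, or if a joint passes its speed limit or range.

## Working session

There is one attempt and no reset: what is moved stays moved. The work goes in short steps, Python scripts to look and compute and a tool call to move; the robot and the scene stay as the last step left them, time stands still between calls to the robot, and variables do not carry over. Pictures are saved under pics/ and viewed, at most 10 in all, crops included, and the job is handed in when it is done.

Besides the shell and the picture viewer there is one more tool, called after ">>>" by a JSON object that holds its "method" and its "body", one argument or row to a line. step_arm: Moves the arm, as the interface text tells. Its arguments: {"type":"object","properties":{"plan":{"type":"array","items":{"type":"number"}},"hand":{"type":"number"},"newtons":{"type":"number"}},"required":["plan"]}

```bash
mkdir -p pics; cat > h.py <<'E'
import numpy as np, cv2
from scipy.spatial.transform import Rotation as R
from workcell import sensors, viewer, env
def rot(a):
    a=np.array(a,float)
    if a.shape==(3,3): return a
    return R.from_euler('xyz',a,degrees=True).as_matrix()
def ray(p,px):
    d=np.array([(px[0]-p['cx'])/p['fx'],(px[1]-p['cy'])/p['fy']]);s=d.copy()
    for _ in range(20): s=d/(1+p['k1']*(s@s))
    return np.array(p['position'],float),rot(p['attitude'])@np.array([s[0],s[1],1])
def onz(p,px,z):
    o,d=ray(p,px);return o+d*(z-o[2])/d[2]
def proj(p,X):
    c=rot(p['attitude']).T@(np.array(X,float)-np.array(p['position']));s=c[:2]/c[2]
    s=s*(1+p['k1']*(s@s));return np.array([p['fx']*s[0]+p['cx'],p['fy']*s[1]+p['cy']])
def tri(a,pa,b,pb):
    o1,d1=ray(a,pa);o2,d2=ray(b,pb)
    d1/=np.linalg.norm(d1);d2/=np.linalg.norm(d2)
    t=np.linalg.lstsq(np.c_[d1,-d2],o2-o1,rcond=None)[0]
    x,y=o1+t[0]*d1,o2+t[1]*d2
    return (x+y)/2,np.linalg.norm(x-y)
def save(n,im): cv2.imwrite('pics/'+n+'.png',cv2.cvtColor(im,cv2.COLOR_RGB2BGR))
E
python3 - <<'E'
from h import *
np.set_printoptions(precision=1,suppress=True)
t=viewer.grab_frame('top');s=viewer.grab_frame('side')
save('t0',t['img']);save('s0',s['img'])
for p,n in((t,'top'),(s,'side')):
    print(n,p['position'],p['attitude'],p['fx'],p['k1'])
    for k,z in(('head_mid',11),('snout_top',44),('cap_mid',37),('cap_rim',24),('pocket_floor',8),('slot',30)):
        print(k,[(np.round(d['location'],1).tolist(),round(d['score'],2),onz(p,d['location'],z)[:2]) for d in viewer.pinpoint(k,p)[:4]])
print(sensors.state())
E
```

```text
top [486.6  53.4 849.3] [-170.     0.1  -90.3] 367.5133080768313 0.01984281768146599
head_mid [([369.1, 221.5], 0.31, array([ 553.8, -208.9]))]
snout_top [([369.8, 224.5], 0.72, array([ 544.6, -199.7]))]
cap_mid [([390.2, 270.3], 0.9, array([ 446.8, -239.4])), ([412.0, 211.8], 0.9, array([ 572.7, -296.3])), ([200.8, 232.4], 0.15, array([529.9, 169.7]))]
cap_rim [([408.9, 211.0], 0.85, array([ 575.9, -295.2])), ([383.6, 271.5], 0.78, array([ 443.6, -229.6])), ([371.4, 229.8], 0.75, array([ 534.3, -208.8])), ([366.1, 225.7], 0.24, array([ 543.4, -197.6]))]
pocket_floor [([199.9, 232.9], 0.58, array([530.3, 175.9]))]
slot [([188.9, 212.4], 0.76, array([574.9, 198.2]))]
side [ 171.4 -639.7  914.3] [-136.     0.   -31.2] 498.96022838851303 -0.1885889745694574
head_mid [([294.6, 300.7], 0.88, array([ 544.3, -208.4]))]
snout_top [([293.2, 288.2], 0.62, array([ 545.4, -197.7]))]
cap_mid [([294.2, 290.1], 0.88, array([ 547.5, -199.1])), ([264.8, 335.4], 0.74, array([ 439.1, -256. ])), ([336.3, 325.9], 0.67, array([ 570.7, -313.2])), ([218.5, 244.8], 0.36, array([471.1, -12.4]))]
cap_rim [([296.0, 291.1], 0.98, array([ 554.9, -196.6])), ([335.1, 328.5], 0.8, array([ 570.9, -311.8])), ([263.2, 335.2], 0.77, array([ 440.6, -248.3]))]
pocket_floor [([202.9, 190.4], 0.64, array([531.8, 183.4]))]
slot [([212.3, 175.0], 0.72, array([569.3, 200.1]))]
{'time_s': 0.7, 'qpos': array([70.6, 18.3, 89.6,  0. , 72. , -1.1]), 'qvel': array([-0. , -0.1, -0. , -0. ,  0. ,  0. ]), 'effort': array([  0. , -41.2, -23.2,   0.1,   0. ,  -0. ]), 'ee_pos': array([179.7, 546.2, 228. ]), 'ee_rot': array([180. ,  -0. , 161.8]), 'force': array([-0.3, -0.2, -0.3]), 'torque': array([ 0., -0.,  0.]), 'gripper_force': 0.0, 'gripper_width': 91.35152133960374}
```

View pics/t0.png

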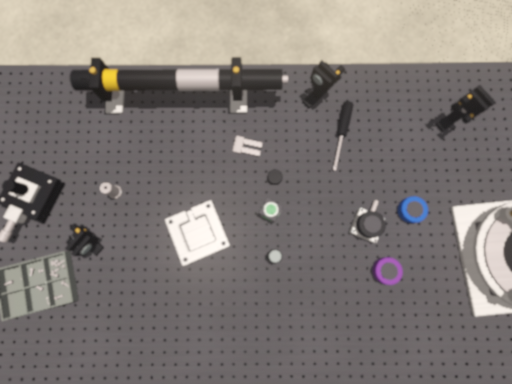

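```bash
python3 - <<'E'
import cv2,numpy as np
t=cv2.imread('pics/t0.png');s=cv2.imread('pics/s0.png')
c=lambda i,x,y:cv2.resize(i[y:y+75,x:x+100],(400,300),interpolation=cv2.INTER_CUBIC)
cv2.imwrite('pics/c0.png',np.vstack([np.hstack([c(t,335,200),c(t,150,195)]),np.hstack([c(s,250,270),c(s,155,150)])]))
E
```

```text
(no output)
```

View pics/c0.png

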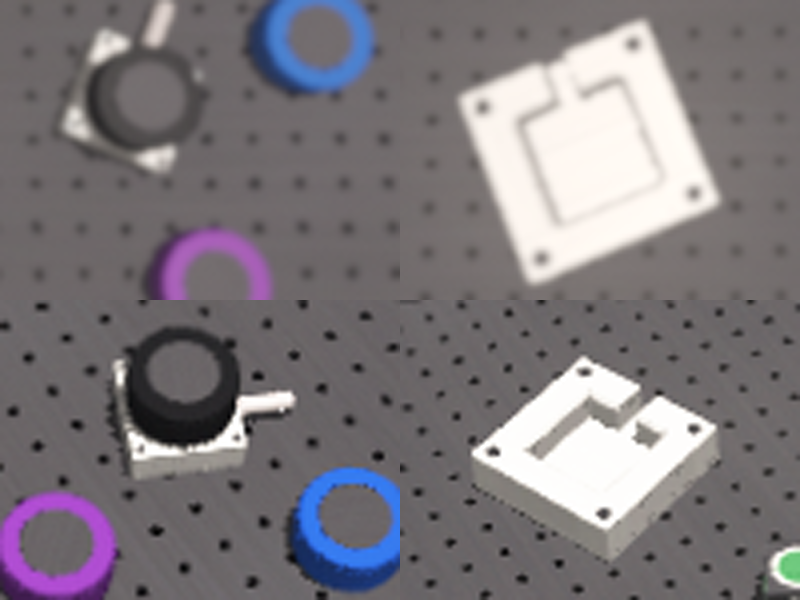

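The top view shows the sensor head with its black cap at (370,224), its connector pointing up to (375,203), and the block at (197,233) with its slot at the upper edge near (189,212). Possible mistakes for the cap are the blue ring (414,210), the purple ring (388,271), the small black cap (275,177) and the green-topped part (271,210). The crop confirms that the black ribbed cap on the square housing at (370,224) is the right one. Next I fit both poses by silhouette.

```bash
cat > fit.py <<'E'
from h import *
from scipy.optimize import minimize
S=4
def box(x0,x1,y0,y1,z0,z1): return np.array([[x,y,z] for x in(x0,x1) for y in(y0,y1) for z in(z0,z1)])
def cyl(r,z0,z1):
    a=np.linspace(0,2*np.pi,40)
    return np.array([[r*np.cos(t),r*np.sin(t),z] for t in a for z in(z0,z1)])
MODEL={'head':[(box(-30,30,-30,30,0,22),1),(box(30,61,-5,5,6,16),1),(cyl(29.5,24,50),0)],
       'block':[(box(-55,55,-55,55,0,30),1)]}
def render(p,m,v,win,z=0,wr=True):
    x0,y0,w,h=win; im=np.zeros((h*S,w*S),np.float32); M=R.from_euler('z',v[2],degrees=True).as_matrix()
    for pts,c in MODEL[m]:
        q=np.array([proj(p,M@k+[v[0],v[1],z]) for k in pts])
        q=((q-[x0,y0]+.5)*S-.5).astype(np.float32)
        cv2.fillConvexPoly(im,np.round(cv2.convexHull(q)*16).astype(np.int32),float(c),cv2.LINE_8,4)
    return cv2.GaussianBlur(cv2.resize(im,(w,h),interpolation=cv2.INTER_AREA),(0,0),1.2)
def fit(ps,m,v0,z=0,r=60,thr=None):
    dat=[]
    for p in ps:
        c=proj(p,[v0[0],v0[1],20+z]);win=(int(c[0])-r//2,int(c[1])-r//2,r,r)
        g=p['img'][win[1]:win[1]+r,win[0]:win[0]+r].astype(np.float32)
        lo=g.min(2); b=np.clip((lo-120)/(190-120),0,1)
        dat.append((p,win,cv2.GaussianBlur(b,(0,0),.8)))
    f=lambda v:sum(((render(p,m,v,w,z)-b)**2).sum() for p,w,b in dat)
    best=None
    for da in(-10,0,10):
        s=np.array([[v0[0],v0[1],v0[2]+da]]*4,float);s[1,0]+=6;s[2,1]+=6;s[3,2]+=8
        o=minimize(f,s[0],method='Nelder-Mead',options=dict(initial_simplex=s,xatol=.05,fatol=.01,maxiter=150))
        if best is None or o.fun<best.fun:best=o
    return np.round(best.x,1),round(float(best.fun),1)
E
python3 - <<'E'
from fit import *
t=viewer.grab_frame('top');s=viewer.grab_frame('side')
for m,v0,r in(('head',(546,-200,-15),50),('block',(530,178,25),90)):
    for ps in([t],[s],[t,s]): print(m,fit(ps,m,v0,r=r))
E
```

```text
head (array([ 546. , -204.6,  -23.2]), 50.5)
head (array([ 549.9, -199.5,  -27.1]), 63.9)
head (array([ 547.2, -201.8,  -25.7]), 144.5)
block (array([531.2, 181. ,  22.9]), 22.2)
block (array([540.1, 189.1,  22.7]), 258.6)
block (array([532.5, 182.2,  22.7]), 363.1)
```

```bash
cat > plan.py <<'E'
from h import *
def plan(tx,ty,tz,yaw,N,start=None):
    "print rows from the measured (or given x,y,z,yaw) pose to the target"
    st=sensors.state();P=np.array(st['ee_pos']) if start is None else np.array(start[:3],float);y=st['ee_rot'][2] if start is None else start[3]
    T=np.array([tx,ty,tz],float);out=[];cur=P.copy();cy=y
    for i in range(N):
        goal=P+(T-P)*(i+1)/N; gy=y+(yaw-y)*(i+1)/N
        M=R.from_euler('xyz',[180,0,cy],degrees=True).as_matrix()
        s=np.round(M.T@(goal-cur)/10,2);w=round(float(-np.radians(gy-cy)),3)
        out.append([float(s[0]),float(s[1]),float(s[2]),0,0,w]);cur=cur+M@s*10;cy-=np.degrees(w)
    for i in range(0,N,5): print(str(sum(out[i:i+5],[])).replace(' ','').replace('.0,',','))
    print('end',cur,cy,'time',st['time_s'])
E
python3 -c "
from plan import *
plan(547,-201.5,130,-30,30)"
```

```text
[-1.94,-1.98,0.33,0,0,0.112,-2.15,-1.76,0.32,0,0,0.111,-2.34,-1.51,0.33,0,0,0.112,-2.48,-1.23,0.33,0,0,0.111,-2.61,-0.96,0.32,0,0,0.112]
[-2.7,-0.65,0.33,0,0,0.111,-2.75,-0.35,0.33,0,0,0.112,-2.78,-0.05,0.32,0,0,0.112,-2.76,0.27,0.33,0,0,0.111,-2.72,0.57,0.33,0,0,0.112]
[-2.64,0.88,0.32,0,0,0.111,-2.52,1.16,0.33,0,0,0.112,-2.38,1.43,0.33,0,0,0.112,-2.2,1.69,0.32,0,0,0.111,-2,1.93,0.33,0,0,0.112]
[-1.78,2.13,0.33,0,0,0.111,-1.52,2.32,0.32,0,0,0.112,-1.26,2.48,0.33,0,0,0.111,-0.98,2.6,0.33,0,0,0.112,-0.68,2.69,0.33,0,0,0.112]
[-0.37,2.75,0.32,0,0,0.111,-0.07,2.78,0.33,0,0,0.112,0.24,2.76,0.33,0,0,0.111,0.55,2.73,0.32,0,0,0.112,0.85,2.64,0.33,0,0,0.111]
[1.14,2.53,0.33,0,0,0.112,1.41,2.39,0.32,0,0,0.112,1.67,2.22,0.33,0,0,0.111,1.91,2.02,0.33,0,0,0.112,2.12,1.79,0.32,0,0,0.111]
end [ 547.01760889 -201.48380537  130.02583745] -29.977131619087643 time 0.8
```

>>> {"method": "step_arm", "body": {
  "plan": [-1.94, -1.98, 0.33, 0, 0, 0.112, -2.15, -1.76, 0.32, 0, 0, 0.111, -2.34, -1.51, 0.33, 0, 0, 0.112, -2.48, -1.23, 0.33, 0, 0, 0.111, -2.61, -0.96, 0.32, 0, 0, 0.112],
  "hand": 9.12
}}

```text
time_s: 1.22
ee_pos: [241.2, 420.5, 211.6]
ee_rot: [180.0, -0.0, 129.5]
force: [0.5, -0.2, -0.2]
gripper_width: 90.6
gripper_force: 0.0
```

>>> {"method": "step_arm", "body": {
  "plan": [-2.7, -0.65, 0.33, 0, 0, 0.111, -2.75, -0.35, 0.33, 0, 0, 0.112, -2.78, -0.05, 0.32, 0, 0, 0.112, -2.76, 0.27, 0.33, 0, 0, 0.111, -2.72, 0.57, 0.33, 0, 0, 0.112]
}}

```text
time_s: 1.63
ee_pos: [302.5, 295.8, 195.3]
ee_rot: [180.0, -0.0, 97.6]
force: [0.2, -1.0, -0.4]
gripper_width: 91.2
gripper_force: 0.0
```

>>> {"method": "step_arm", "body": {
  "plan": [-2.64, 0.88, 0.32, 0, 0, 0.111, -2.52, 1.16, 0.33, 0, 0, 0.112, -2.38, 1.43, 0.33, 0, 0, 0.112, -2.2, 1.69, 0.32, 0, 0, 0.111, -2, 1.93, 0.33, 0, 0, 0.112]
}}

```text
time_s: 2.05
ee_pos: [363.9, 171.2, 179.1]
ee_rot: [180.0, -0.0, 65.6]
force: [-0.6, 0.1, -0.1]
gripper_width: 91.0
gripper_force: 0.0
```

>>> {"method": "step_arm", "body": {
  "plan": [-1.78, 2.13, 0.33, 0, 0, 0.111, -1.52, 2.32, 0.32, 0, 0, 0.112, -1.26, 2.48, 0.33, 0, 0, 0.111, -0.98, 2.6, 0.33, 0, 0, 0.112, -0.68, 2.69, 0.33, 0, 0, 0.112]
}}

```text
time_s: 2.47
ee_pos: [425.1, 46.4, 162.6]
ee_rot: [180.0, -0.0, 33.6]
force: [-0.7, 0.4, 0.5]
gripper_width: 91.2
gripper_force: 0.0
```

>>> {"method": "step_arm", "body": {
  "plan": [-0.37, 2.75, 0.32, 0, 0, 0.111, -0.07, 2.78, 0.33, 0, 0, 0.112, 0.24, 2.76, 0.33, 0, 0, 0.111, 0.55, 2.73, 0.32, 0, 0, 0.112, 0.85, 2.64, 0.33, 0, 0, 0.111]
}}

```text
time_s: 2.88
ee_pos: [486.3, -78.3, 146.2]
ee_rot: [-180.0, -0.0, 1.7]
force: [0.6, 0.2, -0.6]
gripper_width: 91.0
gripper_force: 0.0
```

>>> {"method": "step_arm", "body": {
  "plan": [1.14, 2.53, 0.33, 0, 0, 0.112, 1.41, 2.39, 0.32, 0, 0, 0.112, 1.67, 2.22, 0.33, 0, 0, 0.111, 1.91, 2.02, 0.33, 0, 0, 0.112, 2.12, 1.79, 0.32, 0, 0, 0.111]
}}

```text
time_s: 3.3
ee_pos: [547.5, -202.8, 129.8]
ee_rot: [-180.0, -0.0, -30.3]
force: [0.5, 0.1, -0.4]
gripper_width: 91.5
gripper_force: 0.0
```

```bash
python3 -c "
from plan import *
st=sensors.state();print(st['ee_pos'],st['ee_rot'],st['qpos'],st['force'])
t=viewer.grab_frame('top');s=viewer.grab_frame('side')
c=lambda i,x,y:cv2.resize(i[y:y+75,x:x+100],(400,300),interpolation=cv2.INTER_CUBIC)
save('c1',np.hstack([c(t['img'],320,190),c(s['img'],245,250)]))
plan(547,-201.5,41,-28,10)"
```

```text
[ 547.49067316 -202.83849057  129.75470915] [-1.79990096e+02 -1.47821319e-03 -3.03080661e+01] [-2.14629136e+01  2.35049435e+01  9.67016547e+01  1.10614304e-02
  5.97904187e+01  9.88395869e+01] [ 0.46760526  0.12604504 -0.4408846 ]
[-0.03,-0.02,0.88,0,0,-0.004,-0.03,-0.02,0.89,0,0,-0.004,-0.03,-0.02,0.88,0,0,-0.004,-0.04,-0.02,0.88,0,0,-0.004,-0.03,-0.02,0.88,0,0,-0.003]
[-0.03,-0.02,0.89,0,0,-0.004,-0.03,-0.03,0.88,0,0,-0.004,-0.03,-0.02,0.88,0,0,-0.004,-0.03,-0.02,0.89,0,0,-0.004,-0.03,-0.02,0.88,0,0,-0.004]
end [ 547.00800852 -201.5063026    40.98153116] -27.996136251481303 time 3.4
```

View pics/c1.png

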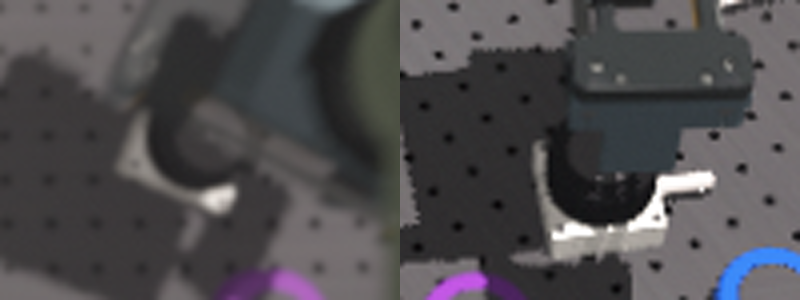

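The gripper hovers over the black cap. In the side crop the near finger is at (640,150), just in front of the cap, and the blue and purple rings are clear. I'll descend and grip.

>>> {"method": "step_arm", "body": {
  "plan": [-0.03, -0.02, 0.88, 0, 0, -0.004, -0.03, -0.02, 0.89, 0, 0, -0.004, -0.03, -0.02, 0.88, 0, 0, -0.004, -0.04, -0.02, 0.88, 0, 0, -0.004, -0.03, -0.02, 0.88, 0, 0, -0.003]
}}

```text
time_s: 3.82
ee_pos: [545.5, -198.8, 84.7]
ee_rot: [-180.0, 0.1, -28.8]
force: [-0.1, 0.6, 0.4]
gripper_width: 91.1
gripper_force: 0.0
```

>>> {"method": "step_arm", "body": {
  "plan": [-0.03, -0.02, 0.89, 0, 0, -0.004, -0.03, -0.03, 0.88, 0, 0, -0.004, -0.03, -0.02, 0.88, 0, 0, -0.004, -0.03, -0.02, 0.89, 0, 0, -0.004, -0.03, -0.02, 0.88, 0, 0, -0.004]
}}

```text
time_s: 4.23
ee_pos: [545.3, -198.0, 40.7]
ee_rot: [-180.0, 0.0, -27.7]
force: [0.5, 0.6, -0.5]
gripper_width: 91.2
gripper_force: 0.0
```

>>> {"method": "step_arm", "body": {
  "plan": [0, 0, 0, 0, 0, 0, 0, 0, 0, 0, 0, 0, 0, 0, 0, 0, 0, 0, 0, 0, 0, 0, 0, 0, 0, 0, 0, 0, 0, 0],
  "hand": 5,
  "newtons": 20
}}

```text
time_s: 4.65
ee_pos: [545.4, -198.7, 42.2]
ee_rot: [179.9, -0.1, -27.7]
force: [-2.7, -2.8, 0.1]
gripper_width: 60.6
gripper_force: 1.4
```

>>> {"method": "step_arm", "body": {
  "plan": [0, 0, 0, 0, 0, 0, 0, 0, 0, 0, 0, 0, 0, 0, 0, 0, 0, 0, 0, 0, 0, 0, 0, 0, 0, 0, 0, 0, 0, 0]
}}

```text
time_s: 5.07
ee_pos: [545.4, -198.7, 42.1]
ee_rot: [180.0, -0.0, -27.7]
force: [-2.6, -4.3, 4.1]
gripper_width: 58.5
gripper_force: 20.0
```

>>> {"method": "step_arm", "body": {
  "plan": [0, 0, 0, 0, 0, 0, 0, 0, 0, 0, 0, 0, 0, 0, 0, 0, 0, 0],
  "newtons": 55
}}

```text
time_s: 5.32
ee_pos: [545.3, -198.7, 42.1]
ee_rot: [180.0, -0.0, -27.7]
force: [-2.7, -4.3, 3.0]
gripper_width: 58.2
gripper_force: 55.0
```

>>> {"method": "step_arm", "body": {
  "plan": [0, 0, -0.5, 0, 0, 0, 0, 0, -1.5, 0, 0, 0, 0, 0, -2.5, 0, 0, 0, 0, 0, -2.5, 0, 0, 0, 0, 0, -1.5, 0, 0, 0]
}}

```text
time_s: 5.73
ee_pos: [546.0, -197.3, 128.1]
ee_rot: [-179.9, -0.1, -27.8]
force: [0.5, -0.2, -3.3]
gripper_width: 57.7
gripper_force: 55.0
```

>>> {"method": "step_arm", "body": {
  "plan": [0, 0, -0.5, 0, 0, 0, 0, 0, 0, 0, 0, 0, 0, 0, 0, 0, 0, 0]
}}

```text
time_s: 5.98
ee_pos: [544.6, -197.3, 130.4]
ee_rot: [-180.0, 0.1, -27.7]
force: [0.1, -0.0, -4.0]
gripper_width: 58.4
gripper_force: 55.0
```

```bash
python3 -c "
from plan import *
from fit import fit
t=viewer.grab_frame('top');s=viewer.grab_frame('side')
st=sensors.state();P=st['ee_pos'];print(P,st['ee_rot'],st['force'],st['gripper_width'])
for p in(t,s): print([(k,[(np.round(d['location'],1),round(d['score'],2),onz(p,d['location'],P[2]-42+z)[:2]) for d in viewer.pinpoint(k,p)[:1]]) for k,z in(('head_mid',11),('cap_rim',24))])
c=lambda i,q:cv2.resize(i[int(q[1])-38:int(q[1])+37,int(q[0])-50:int(q[0])+50],(400,300),interpolation=cv2.INTER_CUBIC)
save('c2',np.hstack([c(t['img'],proj(t,[P[0],P[1],P[2]-30])),c(s['img'],proj(s,[P[0],P[1],P[2]-30]))]))
plan(531.5,181.5,130,19,25)"
```

```text
[ 544.17601218 -197.44327938  129.76377692] [-179.99958027    0.22346915  -27.74503481] [ 0.48389251 -0.40779183 -4.75350428] 58.2220573723911
[('head_mid', []), ('cap_rim', [(array([383.7, 271.5]), 0.81, array([ 448.19200366, -199.67784308]))])]
[('head_mid', [(array([293.5, 275.8]), 0.61, array([ 538.87606308, -201.70986392]))]), ('cap_rim', [(array([260.8, 337.2]), 0.76, array([ 408.33760289, -288.03347176]))])]
[-0.75,-1.32,0,0,0,-0.033,-0.71,-1.34,0,0,0,-0.032,-0.67,-1.37,0.01,0,0,-0.033,-0.62,-1.38,-0,0,0,-0.033,-0.58,-1.41,0,0,0,-0.032]
[-0.53,-1.42,0,0,0,-0.033,-0.48,-1.44,0.01,0,0,-0.032,-0.44,-1.45,-0,0,0,-0.033,-0.39,-1.47,0,0,0,-0.033,-0.33,-1.48,0,0,0,-0.032]
[-0.3,-1.49,0.01,0,0,-0.033,-0.24,-1.5,-0,0,0,-0.033,-0.19,-1.51,0,0,0,-0.032,-0.15,-1.51,0,0,0,-0.033,-0.09,-1.52,0.01,0,0,-0.033]
[-0.05,-1.51,-0,0,0,-0.032,0.01,-1.52,0,0,0,-0.033,0.05,-1.52,0,0,0,-0.032,0.1,-1.51,0.01,0,0,-0.033,0.15,-1.52,-0,0,0,-0.033]
[0.21,-1.5,0,0,0,-0.032,0.25,-1.5,0,0,0,-0.033,0.3,-1.49,0.01,0,0,-0.033,0.34,-1.48,-0,0,0,-0.032,0.4,-1.46,0,0,0,-0.033]
end [531.50699036 181.48080306 130.00044507] 19.00468504072947 time 6.2833
```

View pics/c2.png

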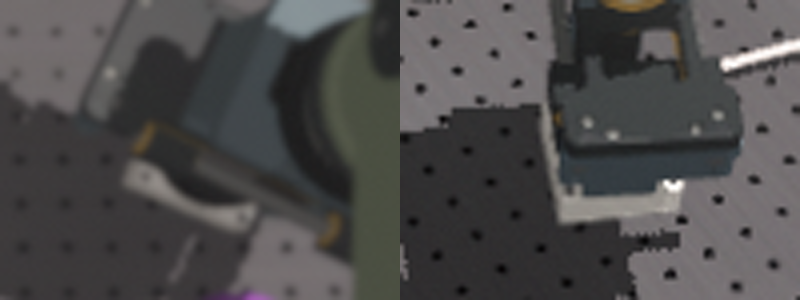

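The head is lifted with the cap gripped. In the side crop its front lower edge runs from (560,222) to (680,208), and in the top crop the front edge runs from (122,188) to (245,230). I'll get the yaw from these edges and carry it to the block.

```bash
python3 -c "
from h import *
t=viewer.grab_frame('top');s=viewer.grab_frame('side');P=np.array([544.2,-197.4,129.8])
for p,a,b,z in((s,(160,222),(280,208),88),(t,(122,188),(245,230),88),(t,(128,165),(258,208),110)):
    q=proj(p,P-[0,0,30]);o=np.array([int(q[0])-50,int(q[1])-38])
    A,B=[onz(p,o+(np.array(k)+.5)/4-.5,z) for k in(a,b)];d=B-A;print(A,B,np.linalg.norm(d),np.degrees(np.arctan2(d[1],d[0])))
"
```

```text
[ 509.22831652 -211.94720127   88.        ] [ 564.28629447 -236.30507043   88.        ] 60.205371236923654 -23.864789714381004
[ 529.00706379 -159.14488789   88.        ] [ 507.40418001 -220.5269416    88.        ] 65.07258335957066 -109.38907929802836
[ 539.21019442 -156.63363765  110.        ] [ 517.5967083  -219.80575815  110.        ] 66.76720445426292 -108.8876878872661
```

>>> {"method": "step_arm", "body": {
  "plan": [-0.75, -1.32, 0, 0, 0, -0.033, -0.71, -1.34, 0, 0, 0, -0.032, -0.67, -1.37, 0, 0, 0, -0.033, -0.62, -1.38, 0, 0, 0, -0.033, -0.58, -1.41, 0, 0, 0, -0.032]
}}

```text
time_s: 6.8
ee_pos: [542.2, -120.1, 131.6]
ee_rot: [-180.0, 0.0, -18.2]
force: [0.5, 1.0, -5.1]
gripper_width: 58.0
gripper_force: 55.0
```

>>> {"method": "step_arm", "body": {
  "plan": [-0.53, -1.42, 0, 0, 0, -0.033, -0.48, -1.44, 0, 0, 0, -0.032, -0.44, -1.45, 0, 0, 0, -0.033, -0.39, -1.47, 0, 0, 0, -0.033, -0.33, -1.48, 0, 0, 0, -0.032]
}}

```text
time_s: 7.22
ee_pos: [539.3, -44.2, 131.7]
ee_rot: [-180.0, 0.0, -8.8]
force: [-0.4, 0.7, -4.1]
gripper_width: 58.1
gripper_force: 55.0
```

>>> {"method": "step_arm", "body": {
  "plan": [-0.3, -1.49, 0, 0, 0, -0.033, -0.24, -1.5, 0, 0, 0, -0.033, -0.19, -1.51, 0, 0, 0, -0.032, -0.15, -1.51, 0, 0, 0, -0.033, -0.09, -1.52, 0, 0, 0, -0.033]
}}

```text
time_s: 7.63
ee_pos: [536.5, 31.6, 131.7]
ee_rot: [-180.0, 0.0, 0.5]
force: [0.3, -0.3, -4.1]
gripper_width: 58.3
gripper_force: 55.0
```

>>> {"method": "step_arm", "body": {
  "plan": [-0.05, -1.51, 0, 0, 0, -0.032, 0.01, -1.52, 0, 0, 0, -0.033, 0.05, -1.52, 0, 0, 0, -0.032, 0.1, -1.51, 0, 0, 0, -0.033, 0.15, -1.52, 0, 0, 0, -0.033]
}}

```text
time_s: 8.05
ee_pos: [533.5, 107.4, 131.7]
ee_rot: [-180.0, 0.0, 9.9]
force: [-0.5, -0.8, -5.0]
gripper_width: 58.0
gripper_force: 55.0
```

>>> {"method": "step_arm", "body": {
  "plan": [0.21, -1.5, 0, 0, 0, -0.032, 0.25, -1.5, 0, 0, 0, -0.033, 0.3, -1.49, 0, 0, 0, -0.033, 0.34, -1.48, 0, 0, 0, -0.032, 0.4, -1.46, 0, 0, 0, -0.033]
}}

```text
time_s: 8.47
ee_pos: [530.7, 183.2, 131.7]
ee_rot: [-180.0, 0.0, 19.2]
force: [-0.3, 0.8, -4.3]
gripper_width: 58.1
gripper_force: 55.0
```

>>> {"method": "step_arm", "body": {
  "plan": [0, 0, 0, 0, 0, 0, 0, 0, 0, 0, 0, 0]
}}

```text
time_s: 8.63
ee_pos: [531.0, 182.5, 131.6]
ee_rot: [-180.0, 0.0, 19.2]
force: [-0.4, -0.1, -4.2]
gripper_width: 58.3
gripper_force: 55.0
```

```bash
python3 -c "
from plan import *
t=viewer.grab_frame('top');s=viewer.grab_frame('side')
st=sensors.state();P=st['ee_pos'];print(P,st['ee_rot'],st['force'],st['gripper_width'])
q=[proj(p,[P[0],P[1],P[2]-50]) for p in(t,s)];print(q)
c=lambda i,q:cv2.resize(i[int(q[1])-38:int(q[1])+37,int(q[0])-50:int(q[0])+50],(800,600),interpolation=cv2.INTER_CUBIC)
save('c3',c(s['img'],q[1]));save('c3t',c(t['img'],q[0]))"
```

```text
[531.25755977 181.31068539 131.60173618] [1.79989569e+02 3.62385043e-02 1.90524327e+01] [ 0.16290074 -0.06500145 -3.36228985] 58.15926957622362
[array([192.16529104, 230.64591438]), array([201.1104193, 169.8832607])]
```

View pics/c3.png

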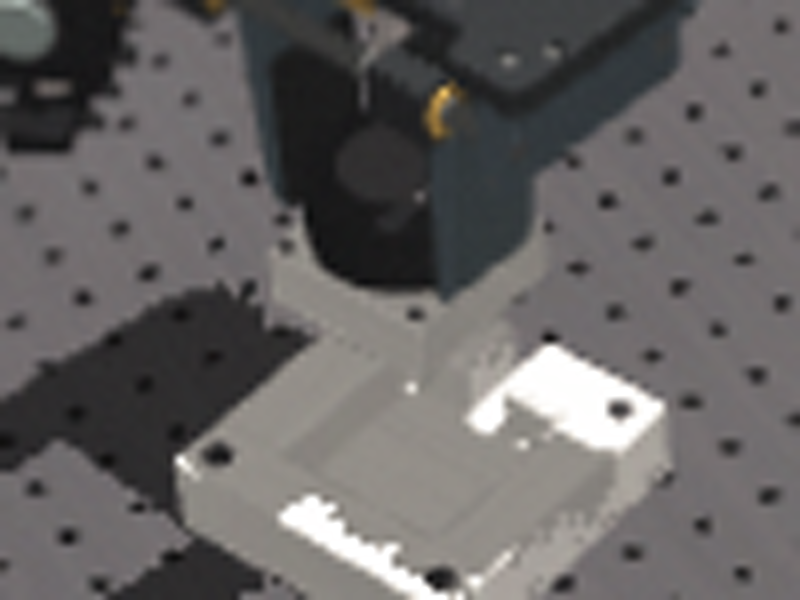

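The side crop shows the head over the block. The head's bottom corners are left (275,303), front (425,380) and right (547,262), and the block's top corners are left (178,462) and right (665,408).

```bash
python3 -c "
from h import *
np.set_printoptions(precision=1,suppress=True)
p=viewer.grab_frame('side');o=np.array([201-50,169-38])
f=lambda a,z:onz(p,o+(np.array(a)+.5)/8-.5,z)[:2]
def D(n,a,b,off):
    d=b-a;print(n,a,b,'mid',(a+b)/2,'len',np.linalg.norm(d),'yaw',np.degrees(np.arctan2(d[1],d[0]))+off)
L,F,Rr=f((275,303),89.5),f((425,380),89.5),f((547,262),89.5)
D('head diag',L,Rr,45);D('head LF',L,F,90);D('head FR',F,Rr,0)
D('block diag',f((178,462),30),f((665,408),30),45)
B=f((548,345),30);D('block BR',B,f((665,408),30),90)
st=viewer.pinpoint('pocket_floor',p);print([(d['location'],d['score'],onz(p,d['location'],8)) for d in st[:1]])
"
cat > /dev/null
```

```text
head diag [496.5 198.7] [576.1 171.7] mid [536.3 185.2] len 84.03756872894238 yaw 26.275758510157498
head LF [496.5 198.7] [520. 145.] mid [508.3 171.8] len 58.61343396712454 yaw 23.65004521230405
head FR [520. 145.] [576.1 171.7] mid [548.1 158.3] len 62.11480854152467 yaw 25.47171775096474
block diag [461.7 209.2] [604.3 150.8] mid [533. 180.] len 154.0914319946732 yaw 22.71302681786697
block BR [586.5 195.4] [604.3 150.8] mid [595.4 173.1] len 47.96684059137198 yaw 21.692976579147143
[([203.8, 189.9], 0.97, array([534.6, 183.8,   8. ]))]
```

View pics/c3t.png

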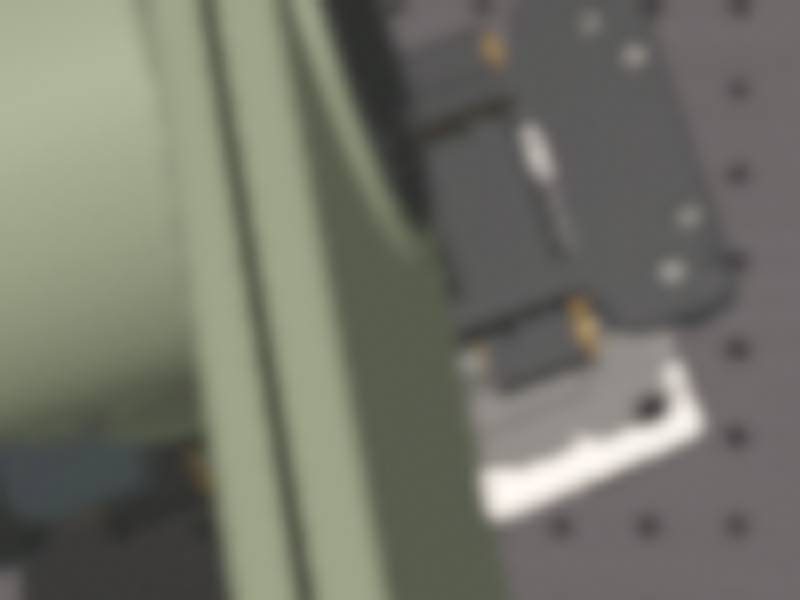

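Head yaw and position are within a few mm of the pocket. I'll shift 3 mm along tool −x, lower to just above the mouth and look again.

>>> {"method": "step_arm", "body": {
  "plan": [-0.15, 0, 0.5, 0, 0, 0.008, -0.15, 0, 1.2, 0, 0, 0.008, 0, 0, 1.5, 0, 0, 0, 0, 0, 1.4, 0, 0, 0, 0, 0, 0.8, 0, 0, 0]
}}

```text
time_s: 9.25
ee_pos: [528.0, 179.4, 75.9]
ee_rot: [-180.0, 0.2, 18.0]
force: [-0.1, -0.6, -3.9]
gripper_width: 58.0
gripper_force: 55.0
```

>>> {"method": "step_arm", "body": {
  "plan": [0, 0, 0, 0, 0, 0, 0, 0, 0, 0, 0, 0, 0, 0, 0, 0, 0, 0]
}}

```text
time_s: 9.5
ee_pos: [529.8, 180.4, 78.3]
ee_rot: [-180.0, -0.1, 18.1]
force: [-0.4, -0.7, -3.9]
gripper_width: 58.2
gripper_force: 55.0
```

```bash
python3 -c "
from plan import *
s=viewer.grab_frame('side')
st=sensors.state();P=st['ee_pos'];print(P,st['ee_rot'],st['force'],st['gripper_width'])
q=proj(s,[P[0],P[1],P[2]-40]);print(q)
c=lambda i,q:cv2.resize(i[int(q[1])-38:int(q[1])+37,int(q[0])-50:int(q[0])+50],(800,600),interpolation=cv2.INTER_CUBIC)
save('c4',c(s['img'],q))"
```

```text
[529.88399004 180.45519117  78.57940378] [-1.79998072e+02 -1.22715708e-01  1.80783144e+01] [-0.37735262  0.93997611 -3.33926526] 58.151666120467844
[201.95732576 182.82886951]
```

View pics/c4.png

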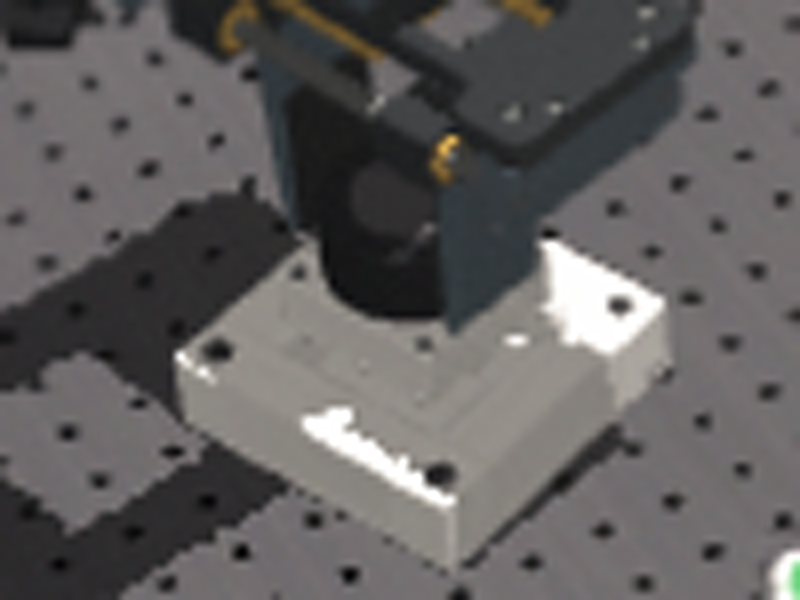

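The head is just above the block, with its front corner near (430,400), but there is little contrast between grey and grey. I'll stretch the same picture.

```bash
python3 -c "
import cv2,numpy as np
i=cv2.imread('pics/c4.png')[230:530,160:560]
g=np.clip((i.min(2).astype(float)-105)/(165-105)*255,0,255).astype(np.uint8)
cv2.imwrite('pics/c5.png',cv2.resize(g,(800,600),interpolation=cv2.INTER_CUBIC))"
```

```text
(no output)
```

View pics/c5.png

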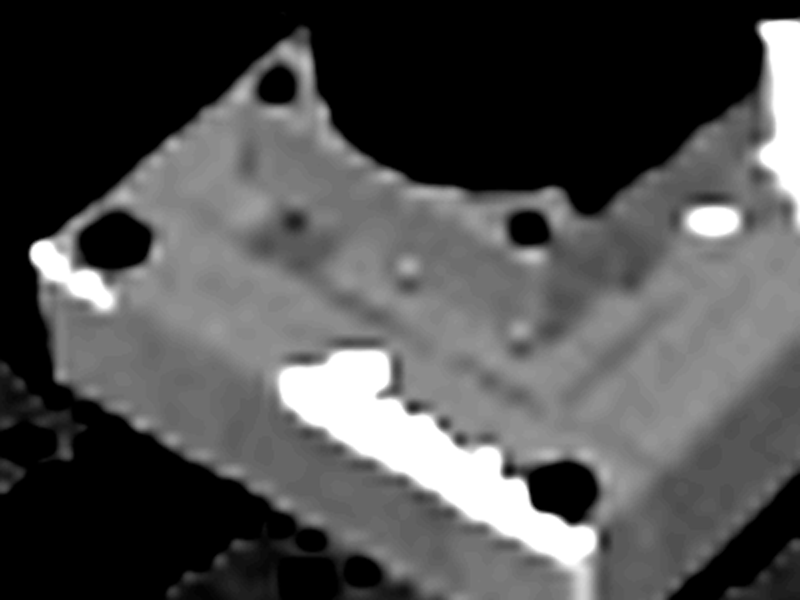

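The stretched crop shows the head's front bottom corner at about (520,345), the pocket mouth's front corner at about (556,408), the block's left corner at (35,250) and its front corner at (592,540).

```bash
python3 -c "
from h import *
np.set_printoptions(precision=1,suppress=True)
p=viewer.grab_frame('side');o=np.array([201-50,182-38])
f=lambda a,z:onz(p,o+(np.array(a)/2+[160,230]+.5)/8-.5,z)[:2]
u=lambda t:np.array([np.cos(np.radians(t)),np.sin(np.radians(t))])
hf=f((520,348),36.4);print('head front',hf,'centre',hf-42.43*u(22.7-135))
pm=f((556,408),30);print('mouth',pm,'centre',pm-48.4*u(22.7-135))
bl,bf=f((33,250),30),f((592,540),30);d=bf-bl
print('block',bl,bf,np.linalg.norm(d),'c',bl-77.8*u(22.7+135),bf-77.8*u(22.7-135),'yaw',np.degrees(np.arctan2(d[1],d[0]))+90)
"
```

```text
head front [515.  146.2] centre [531.1 185.4]
mouth [516.3 137.7] centre [534.7 182.5]
block [461.8 210.7] [508.1 110.4] 110.42207119045905 c [533.8 181.2] [537.7 182.4] yaw 24.790383453723294
```

>>> {"method": "step_arm", "body": {
  "plan": [0.05, 0.15, 0, 0, 0, 0, 0, 0.15, 0, 0, 0, 0, 0, 0, 0.25, 0, 0, 0, 0, 0, 0.25, 0, 0, 0, 0, 0, 0, 0, 0, 0]
}}

```text
time_s: 10.02
ee_pos: [530.0, 177.5, 72.1]
ee_rot: [-180.0, 0.1, 18.1]
force: [0.2, -0.6, -5.6]
gripper_width: 58.1
gripper_force: 55.0
```

>>> {"method": "step_arm", "body": {
  "plan": [0, 0, 0.2, 0, 0, 0, 0, 0, 0.2, 0, 0, 0, 0, 0, 0, 0, 0, 0]
}}

```text
time_s: 10.27
ee_pos: [530.5, 178.3, 69.7]
ee_rot: [-179.9, -0.1, 18.1]
force: [-2.7, 1.6, 3.6]
gripper_width: 58.2
gripper_force: 55.0
```

>>> {"method": "step_arm", "body": {
  "plan": [-0.1, -0.1, 0, 0, 0, 0, 0, 0, 0.1, 0, 0, 0, 0, 0, 0, 0, 0, 0]
}}

```text
time_s: 10.52
ee_pos: [529.7, 178.9, 68.7]
ee_rot: [-180.0, -0.1, 18.1]
force: [-1.8, 2.6, 5.9]
gripper_width: 57.9
gripper_force: 55.0
```

>>> {"method": "step_arm", "body": {
  "plan": [0, 0, 0.15, 0, 0, 0, 0, 0, 0, 0, 0, 0]
}}

```text
time_s: 10.68
ee_pos: [529.7, 179.1, 68.3]
ee_rot: [-179.9, -0.1, 18.1]
force: [-5.0, 2.3, 10.9]
gripper_width: 58.4
gripper_force: 55.0
```

>>> {"method": "step_arm", "body": {
  "plan": [-0.12, -0.1, 0, 0, 0, 0, 0, 0, 0.1, 0, 0, 0, 0, 0, 0, 0, 0, 0]
}}

```text
time_s: 10.93
ee_pos: [528.4, 179.0, 64.9]
ee_rot: [180.0, -0.1, 18.1]
force: [2.6, 0.9, -3.4]
gripper_width: 58.4
gripper_force: 55.0
```

```bash
python3 -c "
from h import *
st=sensors.state();print(st['ee_pos'],st['ee_rot'],st['force'],st['torque'],st['qpos'])"
```

```text
[528.44607537 179.02813437  64.85746564] [ 1.79991818e+02 -9.92706695e-02  1.81151021e+01] [ 2.62196698  0.92864672 -3.35923504] [ 0.16739871 -0.17582165  0.01906339] [ 1.75385882e+01  2.54858930e+01  1.04636469e+02 -9.40697985e-03
  4.97782909e+01  8.94295615e+01]
```

It has dropped into the pocket, so I continue down.

>>> {"method": "step_arm", "body": {
  "plan": [0, 0, 0.25, 0, 0, 0, 0, 0, 0.25, 0, 0, 0, 0, 0, 0.25, 0, 0, 0, 0, 0, 0.2, 0, 0, 0]
}}

```text
time_s: 11.27
ee_pos: [528.5, 179.0, 55.3]
ee_rot: [180.0, -0.1, 18.1]
force: [4.1, 1.2, -1.7]
gripper_width: 58.1
gripper_force: 55.0
```

>>> {"method": "step_arm", "body": {
  "plan": [0, 0, 0.2, 0, 0, 0, 0, 0, 0.15, 0, 0, 0, 0, 0, 0, 0, 0, 0]
}}

```text
time_s: 11.52
ee_pos: [528.3, 179.0, 52.0]
ee_rot: [180.0, -0.1, 18.1]
force: [4.2, 1.1, -2.8]
gripper_width: 58.0
gripper_force: 55.0
```

>>> {"method": "step_arm", "body": {
  "plan": [0.05, 0, 0.1, 0, 0, 0, 0, 0, 0.1, 0, 0, 0, 0, 0, 0, 0, 0, 0]
}}

```text
time_s: 11.77
ee_pos: [528.5, 179.1, 50.2]
ee_rot: [180.0, -0.0, 18.1]
force: [3.3, 1.1, -1.1]
gripper_width: 58.2
gripper_force: 55.0
```

>>> {"method": "step_arm", "body": {
  "plan": [0, 0, 0.1, 0, 0, 0, 0, 0, 0.1, 0, 0, 0, 0, 0, 0, 0, 0, 0]
}}

```text
time_s: 12.02
ee_pos: [528.6, 179.1, 50.0]
ee_rot: [180.0, -0.1, 18.1]
force: [1.5, 0.9, 11.0]
gripper_width: 58.4
gripper_force: 55.0
```

Seated: at z 50.0 it presses with about 15 N of reaction. I'll raise the grip to 60 N and start unscrewing about the cap axis, which is about 4 mm along tool +x from the TCP.

>>> {"method": "step_arm", "body": {
  "plan": [0, 0, 0.1, 0, 0, 0, 0, 0, 0, 0, 0, 0, 0, 0, 0, 0, 0, 0],
  "newtons": 60
}}

```text
time_s: 12.27
ee_pos: [528.7, 179.1, 50.0]
ee_rot: [180.0, -0.1, 18.1]
force: [-1.4, -0.7, 15.4]
gripper_width: 58.2
gripper_force: 60.0
```

>>> {"method": "step_arm", "body": {
  "plan": [0, 0.02, -0.01, 0, 0, -0.06, 0, 0.02, -0.01, 0, 0, -0.06, 0, 0.02, -0.02, 0, 0, -0.06, 0, 0.02, -0.02, 0, 0, -0.06]
}}

```text
time_s: 12.6
ee_pos: [529.0, 178.6, 50.1]
ee_rot: [-180.0, -0.1, 31.9]
force: [-0.1, 0.7, 11.8]
gripper_width: 58.3
gripper_force: 60.0
```

```bash
python3 -c "
from h import *
st=sensors.state();print(st['ee_pos'],st['ee_rot'],st['force'],st['torque'],st['qpos'])"
```

```text
[528.98871637 178.63409038  50.09561436] [-1.79978759e+02 -1.35802256e-01  3.19050938e+01] [-0.11628652  0.69110127 11.79221182] [ 0.0875646   0.12090437 -0.16052952] [1.74477120e+01 2.65596631e+01 1.05466837e+02 7.34766021e-02
 4.78473247e+01 7.54933422e+01]
```

>>> {"method": "step_arm", "body": {
  "plan": [0, 0.04, -0.03, 0, 0, -0.1, 0, 0.04, -0.03, 0, 0, -0.1, 0, 0.04, -0.03, 0, 0, -0.1]
}}

```text
time_s: 12.85
ee_pos: [529.4, 178.0, 50.3]
ee_rot: [-180.0, -0.1, 49.2]
force: [0.4, 2.4, 5.8]
gripper_width: 58.1
gripper_force: 60.0
```

```bash
python3 -c "
from h import *
st=sensors.state();print(st['ee_pos'],st['ee_rot'],st['force'],st['torque'],st['effort'])"
```

```text
[529.35773296 177.9609434   50.25167127] [-1.79969454e+02 -1.16949558e-01  4.92132043e+01] [0.38445224 2.43026943 5.83787753] [ 0.46271859 -0.00415361 -0.19432449] [ -1.38158429 -39.7214663  -14.85238552  -0.73044715   0.43216576
   0.83621699]
```

>>> {"method": "step_arm", "body": {
  "plan": [0, 0.04, -0.04, 0, 0, -0.1, 0, 0.04, -0.04, 0, 0, -0.1, 0, 0.04, -0.04, 0, 0, -0.1]
}}

```text
time_s: 13.1
ee_pos: [529.8, 177.6, 50.5]
ee_rot: [-179.9, -0.1, 66.4]
force: [1.2, 4.8, 1.1]
gripper_width: 57.5
gripper_force: 60.0
```

```bash
python3 -c "
from h import *
st=sensors.state();print(st['ee_pos'],st['ee_rot'],st['force'],st['torque'],st['effort'])
s=viewer.grab_frame('side');P=st['ee_pos'];q=proj(s,[P[0],P[1],P[2]-5]);print(q)
save('c6',cv2.resize(s['img'][int(q[1])-38:int(q[1])+37,int(q[0])-50:int(q[0])+50],(800,600),interpolation=cv2.INTER_CUBIC))
"
```

```text
[529.8443019  177.60077466  50.49646233] [-1.79927513e+02 -1.09421736e-01  6.63956609e+01] [1.19677641 4.77452667 1.10409957] [ 0.76145086 -0.15750351 -0.14581793] [ -2.2173965  -42.57387757 -15.73263466  -1.03688903   0.78557225
   0.86785918]
[202.2826246  181.54541708]
```

View pics/c6.png

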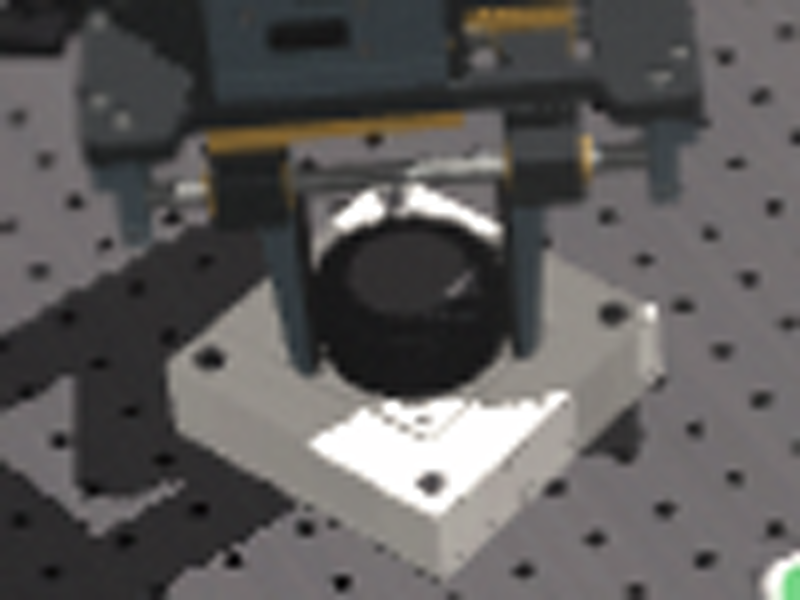

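The head is flush in the block. The mark on the cap has moved from lower right to right, now at (460,285), so the cap turns with the gripper. I'll correct the small side load and continue.

>>> {"method": "step_arm", "body": {
  "plan": [0.08, 0.02, -0.02, 0, 0, -0.12, 0, 0.02, -0.03, 0, 0, -0.12, 0, 0.02, -0.03, 0, 0, -0.12, 0, 0.02, -0.03, 0, 0, -0.12]
}}

```text
time_s: 13.48
ee_pos: [530.7, 177.5, 51.5]
ee_rot: [-179.9, -0.1, 93.9]
force: [1.1, 2.3, 3.4]
gripper_width: 58.4
gripper_force: 60.0
```

>>> {"method": "step_arm", "body": {
  "plan": [0, 0.02, -0.03, 0, 0, -0.12, 0, 0.02, -0.03, 0, 0, -0.12, 0, 0.02, -0.03, 0, 0, -0.12, 0, 0.02, -0.03, 0, 0, -0.12]
}}

```text
time_s: 13.82
ee_pos: [531.5, 177.8, 52.8]
ee_rot: [-180.0, -0.1, 121.4]
force: [-0.1, 3.3, 3.6]
gripper_width: 58.0
gripper_force: 60.0
```

```bash
python3 -c "
from h import *
st=sensors.state();print(st['ee_pos'],st['ee_rot'],st['force'],st['torque'],st['qpos'])"
```

```text
[531.52634815 177.81683653  52.76346079] [-1.79986644e+02 -8.61279058e-02  1.21350484e+02] [-0.12683366  3.29690789  3.6313213 ] [ 0.53432227 -0.10954631 -0.20558985] [ 17.27537737  26.58506238 104.89908756   0.10712558  48.54980093
 -14.14605428]
```

>>> {"method": "step_arm", "body": {
  "plan": [0.05, 0.02, -0.03, 0, 0, -0.12, 0, 0.02, -0.03, 0, 0, -0.12, 0, 0.02, -0.03, 0, 0, -0.12, 0, 0.02, -0.03, 0, 0, -0.12, 0, 0.01, -0.02, 0, 0, -0.12]
}}

```text
time_s: 14.23
ee_pos: [532.1, 178.6, 54.3]
ee_rot: [180.0, -0.0, 155.7]
force: [0.9, 1.7, 4.8]
gripper_width: 58.3
gripper_force: 60.0
```

>>> {"method": "step_arm", "body": {
  "plan": [0, 0, 0, 0, 0, 0, 0, 0, -0.1, 0, 0, 0, 0, 0, -0.1, 0, 0, 0, 0, 0, 0, 0, 0, 0]
}}

```text
time_s: 14.57
ee_pos: [531.7, 178.3, 55.1]
ee_rot: [-179.9, -0.1, 155.5]
force: [0.9, 2.3, -1.8]
gripper_width: 58.3
gripper_force: 60.0
```

```bash
python3 -c "
from h import *
st=sensors.state();print(st['ee_pos'],st['ee_rot'],st['force'],st['torque'],st['qpos'])"
```

```text
[531.70378723 178.2754487   55.1286339 ] [-1.79944613e+02 -8.36654415e-02  1.55481804e+02] [ 0.89605386  2.34912039 -1.8273261 ] [ 0.43089037 -0.15874601 -0.06438068] [ 1.73524353e+01  2.64651215e+01  1.04669032e+02  1.93530781e-02
  4.89651181e+01 -4.81421273e+01]
```

>>> {"method": "step_arm", "body": {
  "plan": [0, 0.04, -0.1, 0, 0, 0, 0, 0, -0.1, 0, 0, 0, 0, 0, 0, 0, 0, 0, 0, 0, 0, 0, 0, 0]
}}

```text
time_s: 14.9
ee_pos: [532.1, 178.5, 57.3]
ee_rot: [-179.9, -0.1, 155.6]
force: [0.1, 1.5, -1.6]
gripper_width: 58.6
gripper_force: 60.0
```

```bash
python3 -c "
from h import *
for i in range(3):
    s=viewer.grab_frame('side');st=sensors.state();print(st['ee_pos'],st['force'],st['torque'])
P=st['ee_pos'];q=proj(s,[P[0],P[1],P[2]-15]);print(q)
save('c7',cv2.resize(s['img'][int(q[1])-38:int(q[1])+37,int(q[0])-50:int(q[0])+50],(800,600),interpolation=cv2.INTER_CUBIC))
"
```

```text
[532.08167751 178.48120208  57.32395774] [-0.98062232  0.53137597 -1.62704675] [ 0.10063155  0.05007572 -0.02214367]
[532.1223934  178.49719698  57.33547897] [-0.89486914  1.58283979 -1.62453703] [ 0.14724538  0.09332332 -0.02001894]
[532.18558911 178.52561876  57.38868326] [-0.56543158  0.53412605 -0.6836543 ] [0.12542703 0.06861704 0.02460009]
[203.02727182 181.87038117]
```

The cap is free: z rose 2 mm while the load stayed near −1 N, which is the cap alone. I'll raise it straight up about 21.5 mm more.

>>> {"method": "step_arm", "body": {
  "plan": [0, 0, -0.3, 0, 0, 0, 0, 0, -0.5, 0, 0, 0, 0, 0, -0.5, 0, 0, 0, 0, 0, -0.5, 0, 0, 0, 0, 0, -0.35, 0, 0, 0]
}}

```text
time_s: 15.47
ee_pos: [533.2, 178.8, 80.2]
ee_rot: [179.9, 0.1, 155.6]
force: [-0.4, 0.1, -0.2]
gripper_width: 58.1
gripper_force: 60.0
```

>>> {"method": "step_arm", "body": {
  "plan": [0, 0, 0, 0, 0, 0, 0, 0, 0, 0, 0, 0, 0, 0, 0, 0, 0, 0, 0, 0, 0, 0, 0, 0]
}}

```text
time_s: 15.8
ee_pos: [532.5, 178.7, 78.8]
ee_rot: [-180.0, -0.0, 155.6]
force: [-0.2, -0.3, -0.4]
gripper_width: 58.0
gripper_force: 60.0
```

```bash
python3 -c "
from h import *
np.set_printoptions(precision=2,suppress=True)
s=viewer.grab_frame('side');st=sensors.state();print(st['ee_pos'],st['ee_rot'],st['force'],st['torque'],st['gripper_width'])
P=st['ee_pos'];q=proj(s,[P[0],P[1],P[2]-25]);print(q)
save('c8',cv2.resize(s['img'][int(q[1])-38:int(q[1])+37,int(q[0])-50:int(q[0])+50],(800,600),interpolation=cv2.INTER_CUBIC))
C=P[:2]
o=np.array([int(q[0])-50,int(q[1])-38])
for n,r,z in(('snout',22,52),('rim10',29.5,62),('captop10',29.5,88),('housing',29.5,30)):
    a=np.radians(-111)
    for k in(np.radians(-111),): print(n,(proj(s,[C[0]+r*np.cos(k),C[1]+r*np.sin(k),z])-o+.5)*8-.5)
"
```

```text
[532.47 178.7   78.8 ] [-179.98   -0.02  155.6 ] [ 0.6  -0.68 -0.5 ] [ 0.01  0.   -0.01] 58.212323377705985
[202.79 178.51]
snout [418.31 364.96]
rim10 [418.99 358.78]
captop10 [413.36 297.05]
housing [425.73 432.22]
```

View pics/c8.png

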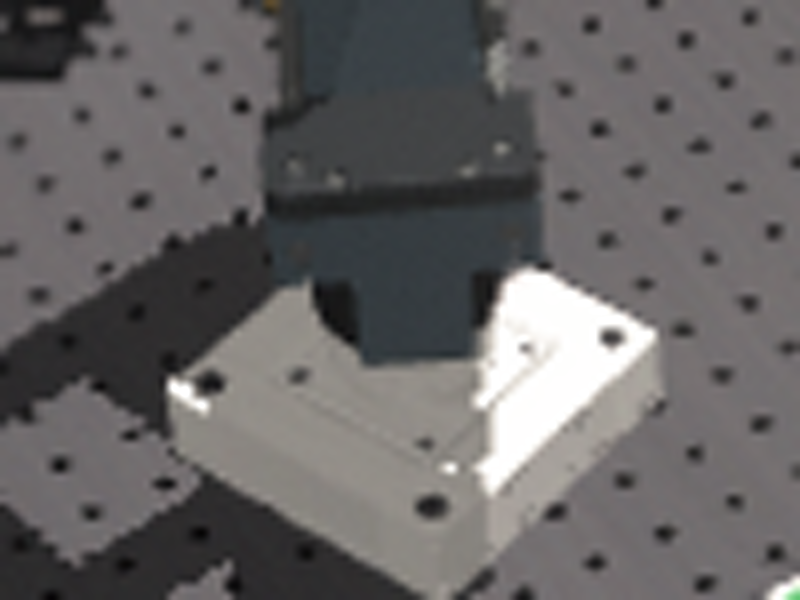

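The last view shows the head flush in the block, with its lower corner at (430,445). The cap is level in the gripper above it, its edge showing at (335,310), and the load on the wrist is only the cap's weight. I'm handing in.

```bash
python3 -c "
from h import *
print(env.job_done())"
```

```text
the job is handed in; nothing more can be done
None
```

The sensor head is seated flush in the block. The cap is unscrewed about 137° and held level about 1 cm clear of the snout, by arm-position reckoning because the finger hid the gap in the last picture. The job has been handed in, but the hand-in returned no verdict.

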